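# Set the press's depth collar and make a stroke

## Task

Set up the hand press for the next jet: turn the ring-shaped depth collar on top of it until its white pointer has clicked in at the red pip, and let go of it. Then bring the press lever right down to its stop, leave it down and take the hand away. Leave the other things on the shelf where they are.

Things in the scene. Friction and masses are not known exactly. Their poses are not given: they have to be found in the camera images.
- collar (a joint): turn of the depth collar (rad), growing anticlockwise from above. Sprung click rests every 20 degrees: 0, 0.349, 0.698 ... 3.142 (ten), end stops just beyond. Pointer along +x of press_foot at 0, +y at 1.571, -x at 3.142. About 0.1 N m carries it out of a rest; let go, it springs to the nearest one and stays.
- collar_grip (a point): point on the upright axis of the ribbed aluminium collar, a cylinder 51 mm in diameter and 34 mm tall, from 20 mm below this point (1.5 mm above the press's dark top face, a 110 mm disc) to 14 mm above. A fixed 34 mm barrel runs through it, ending 11 mm above its top. It turns in place. Only pips and pointer also stand on the face. x towards the pointer, z up.
- pointer (a point): tip of the collar's white pointer, a tab 7 mm wide and 5 mm high that stands out 12 mm from the collar's foot; this tip is 37 mm from the axis and 6.5 mm above the top face, 9 mm short of the pips' centres. x points outwards along the pointer, y across it, z up.
- pip_red: red pip, a fixed round button 13 mm wide and 2.5 mm high on the press's dark top face, 46 mm from the collar's axis; origin under its centre, on that face. The four pips swap places; each stands at a rest of the collar, 2 to 4 rests from the pointer's start
- pip_yellow: yellow pip, a fixed round button 13 mm wide and 2.5 mm high on the press's dark top face, 46 mm from the collar's axis; origin under its centre, on that face
- pip_blue: blue pip, a fixed round button 13 mm wide and 2.5 mm high on the press's dark top face, 46 mm from the collar's axis; origin under its centre, on that face
- pip_green: green pip, a fixed round button 13 mm wide and 2.5 mm high on the press's dark top face, 46 mm from the collar's axis; origin under its centre, on that face
- lever (a joint): angle of the press lever (rad): 0 fully up, 30 degrees above level; growing as it is pushed down; 1.15 at its lower stop, 36 degrees below level. It stays where it is left; pushing the knob down takes about 3 to 4 N. The ram follows it.
- lever_knob (a point): centre of the black ball knob, 30 mm in diameter, on the free end of the lever, a steel bar 14 mm thick. It moves on an upright arc of 165 mm radius about lever_pivot, and is about 40 mm above the shelf when fully down.
- lever_pivot (a point): point on the lever's level pivot axis (its y axis), in the plane in which the lever swings, on the press's right side (-y of press_foot), 80 mm from the collar's axis and 135 mm above the shelf. The lever points to -x of this point.
- press_foot (a point): point on the shelf under the collar's axis. The grey cast-iron press is bolted down here: x points to its column, -x to its front, z up. Head: upright cylinder 112 mm in diameter, 100 to 165 mm above the shelf; base plate 210 x 130 mm, 18 mm high; the column behind is lower than the head's top.
- float: copper float, upright cylinder 42 mm diameter, 40 mm tall; a bystander, loose; origin at the underside
- spacer: black phenolic spacer plate 75 x 50 x 14 mm with holes; a bystander, loose; origin at the underside
- banjo0: brass banjo fitting, 24 mm ring with a 33 mm stem along its x, lying flat; a bystander, loose; origin at the underside
- banjo1: second brass banjo fitting, like the first; a bystander, loose; origin at the underside
- caddy: yellow plastic jet caddy, open tray 120 x 90 x 30 mm with small compartments; a bystander, loose; origin at the underside
- driver: screwdriver lying flat, handle to its -x; a bystander, loose; origin at the underside
- bowl: aluminium float bowl, open cup 52 mm diameter, 40 mm tall; a bystander, loose; origin at the underside

How it is judged:
By the outcome, as a careful person would: the job done as asked, in the order asked, and still so for the second after the job is handed in, with the robot touching nothing.
It also fails if it takes over 48 s, if anything falls off the work surface, if the arm or the gripper's body presses on something with over 40 N, if the wrist force passes 120 N, or if a joint passes its speed limit or range.

## Robot

A 7-joint arm with a two-finger parallel gripper is mounted at the origin on the work surface. World frame = base frame: x ahead of the robot, y to its left, z up, the work surface at z = 0. Lengths are in mm, angles in degrees, forces in N, time in s.
With the tool pointing down it reaches from about 425 to 1025 mm from the base axis. Payload 9.4 kg.
Tool frame: the origin (TCP) lies on the centre line of the jaws, within the pads' length; the fingertips stand 14 mm ahead of it and the grasp point (between the pads) lies 5 mm behind it; z points along the fingers, x is the direction in which the jaws open and shut, and the axes are right-handed (so a half turn about z gives the same grasp; the last joint's range is limited). The gripper opens to 85 mm and grips with 20 to 120 N. Pads are 22 mm wide; open, the fingers measure 114 mm over their backs; the gripper's body (76 mm by 85 mm) begins 54 mm behind the grasp point. The pads swing forward as they close: fully open they stand 13 mm farther back than shut.
Start: joints at [-70.113, 34.337, -0.143, 91.639, 0.103, 54.024, -4.572], TCP at [298.143, 660.859, 245.275] pointing down, gripper open.
Joint ranges: [-147.43, 147.43], [-19.82, 112.94], [-74.19, 73.91], [6.32, 146.72], [-59.91, 239.91], [6.04, 106.73], [-150.56, 150.56]. Speed limits (degrees/s): [127.2, 127.2, 172.46, 172.46, 180, 180, 180].

## Interface

Orientations are given as [roll, pitch, yaw] about the fixed x, y, z axes, in that order (R = Rz(yaw) Ry(pitch) Rx(roll)).
In Python, from bench import monitor, get_image, arm gives the robot as it stands.
- The arm moves only by the tool play_rows, never from a script. Its argument "motion" is a list of rows, each a list of 3 entries, a list of its own where there are three numbers: the shift along the world's x, y, z in mm, then the turn, a rotation vector about the world's x, y, z in rad, then the finger opening in mm, from 0 to 85.4. In form: [[[x, y, z], [wx, wy, wz], grip], ...]. A call has 1 to 8 rows; each row is the pose to reach, as a shift and turn from the pose commanded when the call began; what a row does not reach only later rows make up. A row lasts 1/10 s, in which the tool goes at most 50 mm and 8.59 degrees, less where a joint would pass 70% of its speed; a pose out of reach is approached as far as the arm can. A call with a gripper value outside its range is refused whole. The fingers move at their own pace and stop on an object; "squeeze" is the grip in N (left out, the last holds). Time passes only in rows, so rows that repeat a pose let the fingers close. It gives the time, the measured TCP pose, the force and the opening at its end, in the units of the state.
- monitor.read_state(): the state, without advancing time (a new reading comes with each control period).
- get_image(name): name is "scene" or "top" or "wrist"; returns a dict with "pixels" (420x560x3 uint8, red, green, blue), "depth" (420x560 float32, mm along the optical axis (not along the pixel's ray), 0 where there is no reading), "mtx" (3x3 intrinsics, pixels), "view" (4x4, takes a point from world to camera coordinates). Camera axes: x right, y down, z forward; pixel columns grow to the right and rows downward; lengths in mm; the calibration is good to about 2 mm. A picture is of the moment at which its call begins.
- arm.close_job(): hands the job in, once; it reports no verdict.
The state is a dict: "clock": time; "joint_positions": joint angles; "dq": joint speeds; "tau": joint torques, N m; "position": TCP position; "tool_rot": TCP orientation; "ft_force": force on the tool from outside, world axes, zero at the start; "torque": the same for the moment, N m; "finger_gap": opening from 0.0 (shut) to 1.0 (fully open).
Only numpy, scipy, OpenCV 4.12 (cv2) and the standard library are available. Lean on these libraries where they do the work, as an engineer would, in place of code of your own. Each camera call takes 0.05 s, during which the arm holds its last target.

## Working session

There is one attempt and no reset: what is moved stays moved. The work goes in short steps, Python scripts to look and compute and a tool call to move; the robot and the scene stay as the last step left them, time stands still between calls to the robot, and variables do not carry over. Pictures are saved under pics/ and viewed, and the job is handed in when it is done.

Besides the shell and the picture viewer there is one more tool, called after "Request:" as name([rows], argument=value, ...), one row to a line, values as JSON. play_rows: Moves the arm, as the interface text tells. Its arguments: {"type":"object","properties":{"motion":{"type":"array"},"squeeze":{"type":"number"}},"required":["motion"]}

```bash
mkdir -p pics; ls; python3 - <<'E'
from bench import monitor, get_image
import cv2,numpy as np,pickle
s=monitor.read_state(); print(s)
d={}
for n in("scene","top","wrist"):
    im=get_image(n); d[n]=im
    cv2.imwrite(f"pics/{n}0.png",im["pixels"][:,:,::-1]); print(n,im["mtx"].tolist(),np.round(im["view"],3).tolist())
pickle.dump(d,open("d0.pkl","wb"))
E
```

```text
pics
{'clock': 0.0, 'joint_positions': array([-70.11393411,  34.38663788,  -0.14659138,  91.67956059,
         0.10256383,  54.02523904,  -4.57341933]), 'dq': array([-0.03356826, -0.03439089, -0.06198037, -0.0488939 , -0.02418265,
       -0.10839929,  0.05658104]), 'tau': array([ 3.09018751e-04, -7.76437712e+01,  1.56450324e+00, -2.58009428e+01,
        1.22472807e-02,  9.02745291e-03, -5.01057389e-05]), 'position': array([297.94327671, 660.45980664, 244.39852349]), 'tool_rot': array([1.79992605e+02, 9.10066315e-02, 6.57218639e+01]), 'ft_force': array([-0.40738609,  1.58871829,  0.06548514]), 'torque': array([-0.03000331, -0.00998678,  0.02867235]), 'finger_gap': 0.9991610477942474}
scene [[539.6523661353242, 0.0, 270.1411450476521], [0.0, 539.6523661353242, 208.04502087059223], [0.0, 0.0, 1.0]] [[0.671, 0.742, -0.011, -377.442], [0.614, -0.562, -0.554, -262.179], [-0.417, 0.365, -0.832, 1843.362], [0.0, 0.0, 0.0, 1.0]]
top [[499.528805977236, 0.0, 272.6435088436516], [0.0, 499.528805977236, 207.72567061921592], [0.0, 0.0, 1.0]] [[-0.017, -1.0, 0.006, -6.666], [-0.997, 0.016, -0.079, 564.36], [0.079, -0.008, -0.997, 1518.596], [0.0, 0.0, 0.0, 1.0]]
wrist [[376.5156213524681, 0.0, 274.42278341835674], [0.0, 376.5156213524681, 211.53408495147346], [0.0, 0.0, 1.0]] [[0.411, 0.912, -0.001, -724.484], [0.864, -0.389, 0.32, -41.486], [0.292, -0.133, -0.947, 379.755], [0.0, 0.0, 0.0, 1.0]]
```

View pics/scene0.png

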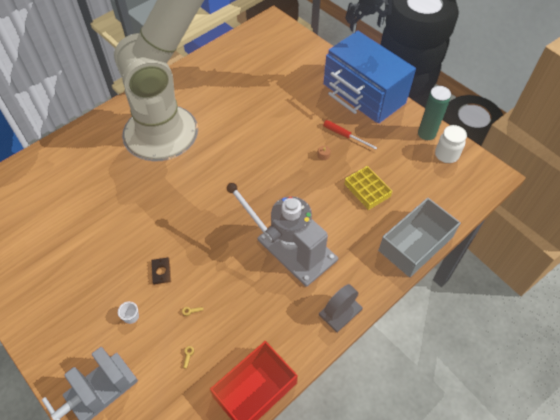

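View pics/top0.png

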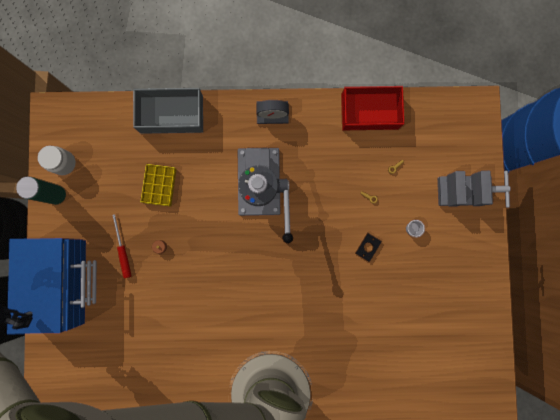

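View pics/wrist0.png

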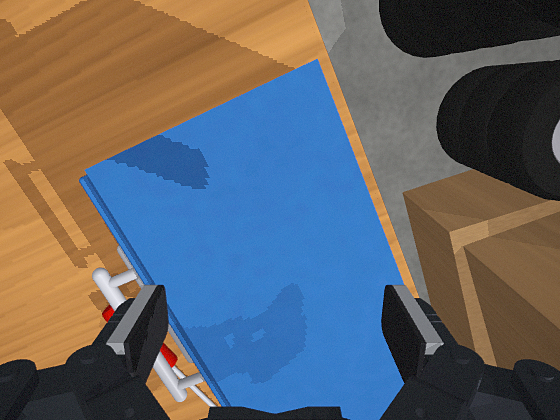

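The scene and top pictures show the press near (258,183) in top and (292,210) in scene. In top, the lever knob is at (288,238). I'll enlarge both.

```bash
cat > h.py <<'E'
import numpy as np,cv2,pickle
def bp(im,u,v,z=None,depth=None):
    K=im["mtx"];V=im["view"]
    r=np.linalg.inv(K)@[u,v,1.]
    R=V[:3,:3];t=V[:3,3];c=-R.T@t
    w=R.T@r
    if z is not None: return c+w*(z-c[2])/w[2]
    d=depth if depth else im["depth"][int(round(v)),int(round(u))]
    return c+w*d
def proj(im,p):
    q=im["view"][:3,:3]@np.asarray(p,float)+im["view"][:3,3]; q=im["mtx"]@q; return q[:2]/q[2]
def tri(ims,uvs):
    A=[];b=[]
    for im,uv in zip(ims,uvs):
        P=im["mtx"]@im["view"][:3]
        for k in(0,1):
            r=P[k]-uv[k]*P[2];A.append(r[:3]);b.append(-r[3])
    return np.linalg.lstsq(np.array(A),np.array(b),rcond=None)[0]
def crop(im,u0,v0,w,h,s,fn):
    c=im["pixels"][v0:v0+h,u0:u0+w,::-1]
    cv2.imwrite(fn,cv2.resize(c,None,fx=s,fy=s,interpolation=cv2.INTER_CUBIC))
E
python3 - <<'E'
from h import *
d=pickle.load(open("d0.pkl","rb"))
crop(d["top"],225,135,80,120,5,"pics/top0c.png")
crop(d["scene"],220,170,120,110,5,"pics/scene0c.png")
E
```

```text
(no output)
```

View pics/top0c.png

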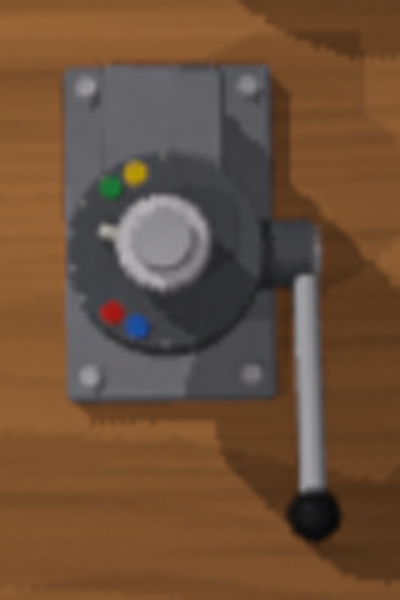

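View pics/scene0c.png

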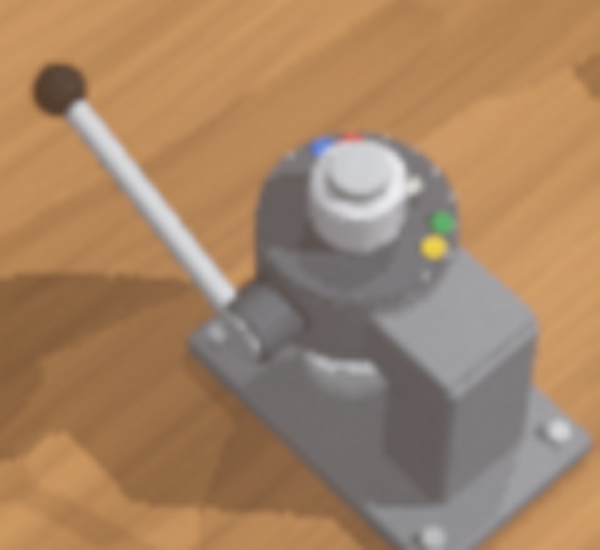

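Top crop: barrel top centre at (162,238), pips red (112,313), blue (137,327), green (111,187) and yellow (135,173), pointer tip (103,232), knob (314,514). Scene crop: barrel top (358,172), knob (60,89).

```bash
python3 - <<'E'
from h import *
np.set_printoptions(precision=1,suppress=True)
d=pickle.load(open("d0.pkl","rb")); T,S=d["top"],d["scene"]
t=lambda u,v:((u+.5)/5-.5+225,(v+.5)/5-.5+135)
s=lambda u,v:((u+.5)/5-.5+220,(v+.5)/5-.5+170)
bt=tri([T,S],[t(162,238),s(358,172)]);print("barrel top",bt, bp(T,*t(162,238)),bp(S,*s(358,172)))
kn=tri([T,S],[t(314,514),s(60,89)]);print("knob",kn)
for n,a,b in [("green",(111,187),(443,222)),("yellow",(135,173),(434,247)),("pointer",(103,232),(416,185))]:
    print(n,tri([T,S],[t(*a),s(*b)]))
for n,a,z in [("red",(112,313),167),("blue",(137,327),167),("green",(111,187),167),("yellow",(135,173),167),("pointer",(103,232),171),("bolt1",(86,87),22),("bolt2",(247,86),22),("bolt3",(90,377),22),("bolt4",(251,375),22)]:
    p=bp(T,*t(*a),z=z);e=p-bt;print(n,p,np.hypot(*e[:2]),np.degrees(np.arctan2(e[1],e[0])))
E
```

```text
barrel top [620.   26.7 205.6] [619.8  26.9 208.8] [623.4  22.7 213.2]
knob [468.8 -53.  200.6]
green [655.1  56.6 165.7]
yellow [662.8  42.8 164.4]
pointer [629.3  61.2 168.4]
red [583.4  56.4 167. ] 47.11923816062288 140.8410337882655
blue [575.3  42.6 167. ] 47.36895918114114 160.41984449696125
green [654.6  56.1 167. ] 45.42086467022024 40.36457243857033
yellow [662.3  42.5 167. ] 45.19846836558989 20.50189818252064
pointer [628.6  60.7 171. ] 35.12525917504626 75.70802226641095
bolt1 [739.7  77.1  22. ] 129.9349663769317 22.84107571862664
bolt2 [738.8 -23.1  22. ] 128.82925162433023 -22.726150893006185
bolt3 [558.7  76.8  22. ] 79.16022244360737 140.72512463478
bolt4 [558.3 -22.5  22. ] 78.86805748078078 -141.41822679397364
```

The press is square to the world frame, with its axis near (620, 27). The pointer is at rest 80°, and the red pip is at 140°, so the collar needs +60°. I'll go above the press with the jaws across the pointer, at yaw −10°.

Request:
play_rows([
  [[0,0,40],[0,0,0],85],
  [[322,-634,75],[0,0,-1.32],85],
  [[322,-634,75],[0,0,-1.32],85],
  [[322,-634,75],[0,0,-1.32],85],
  [[322,-634,75],[0,0,-1.32],85],
  [[322,-634,75],[0,0,-1.32],85],
  [[322,-634,75],[0,0,-1.32],85],
  [[322,-634,75],[0,0,-1.32],85],
])

```text
clock: 0.95
position: [456.9, 347.2, 302.6]
tool_rot: [-180.0, -0.0, 5.2]
ft_force: [0.7, 0.5, 0.6]
finger_gap: 0.993
```

```bash
python3 - <<'E'
from bench import monitor
s=monitor.read_state();print(s['position'],s['tool_rot'],s['joint_positions'],s['clock'])
E
```

```text
[456.9331719  347.21633028 302.63134593] [-1.79991239e+02 -6.26527137e-04  5.21218127e+00] [-55.85346388  20.84833041  17.80526803 108.91460321  -8.01063252
  51.42405781 -28.92036917] 0.95
```

Request:
play_rows([
  [[163,-320,15],[0,0,-0.265],85],
  [[163,-320,15],[0,0,-0.265],85],
  [[163,-320,15],[0,0,-0.265],85],
  [[163,-320,15],[0,0,-0.265],85],
  [[163,-320,15],[0,0,-0.265],85],
  [[163,-320,15],[0,0,-0.265],85],
  [[163,-320,15],[0,0,-0.265],85],
  [[163,-320,15],[0,0,-0.265],85],
])

```text
clock: 1.75
position: [621.1, 22.2, 317.9]
tool_rot: [179.8, -0.1, -10.1]
ft_force: [-0.1, -0.1, -0.0]
finger_gap: 0.997
```

```bash
python3 - <<'E'
from bench import monitor,get_image
from h import *
im=get_image("wrist");pickle.dump(im,open("w1.pkl","wb"))
cv2.imwrite("pics/w1.png",im["pixels"][:,:,::-1])
s=monitor.read_state();print(s['position'],s['tool_rot'],s['joint_positions'],s['clock'])
V=im["view"];print(-V[:3,:3].T@V[:3,3])
E
```

```text
[620.72595569  23.74270428 317.64601164] [ 1.79882855e+02 -7.87232904e-02 -1.00081990e+01] [-24.62928047  24.31531287  24.941723   102.3355862  -11.94310167
  55.91563828  -4.91876927] 1.8
[635.41851259 104.04646694 445.26340403]
```

View pics/w1.png

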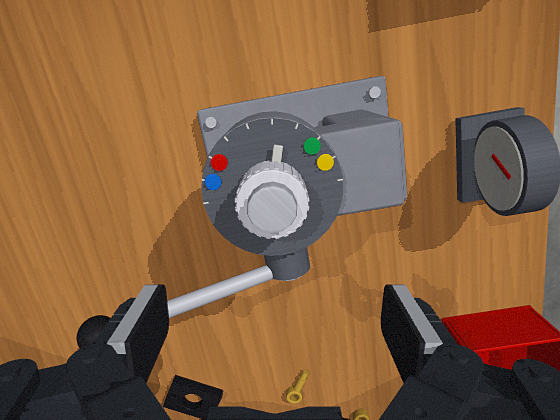

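Wrist view: barrel top centre (271,209), pointer tip (278,148), red (219,162), blue (213,182), green (312,146), yellow (326,162). The collar is not yet between the fingers, and its top is well below them.

```bash
python3 - <<'E'
from h import *
np.set_printoptions(precision=1,suppress=True)
im=pickle.load(open("w1.pkl","rb"));d=pickle.load(open("d0.pkl","rb"))["top"]
print(bp(im,271,209,z=211.5),bp(im,271,209), tri([im,d],[(271,209),(257.0,182.2)]))
c=bp(im,271,209,z=211.5)
P={n:bp(im,*a,z=z) for n,a,z in [("red",(219,162),167.5),("blue",(213,182),167.5),("green",(312,146),167.5),("yellow",(326,162),167.5),("ptr",(278,148),172)]}
# circle fit through pips
A=np.array([[2*p[0],2*p[1],1] for n,p in P.items() if n!="ptr"]);b=[p[0]**2+p[1]**2 for n,p in P.items() if n!="ptr"]
x=np.linalg.lstsq(A,np.array(b),rcond=None)[0];print("circ",x[:2],np.sqrt(x[2]+x[0]**2+x[1]**2))
for n,p in P.items():
    e=p-c;print(n,p,bp(im,*{"red":(219,162),"blue":(213,182),"green":(312,146),"yellow":(326,162),"ptr":(278,148)}[n]),np.hypot(*e[:2]),np.degrees(np.arctan2(e[1],e[0])))
crop(im,190,100,170,170,4,"pics/w1c.png")
E
```

```text
[620.1  27.5 211.5] [620.   27.2 210.6] [619.8  26.9 209.1]
circ [620.7  26. ] 46.1578846575137
red [585.6  56.3 167.5] [585.3  56.1 166.3] 44.92486213022232 140.19304159291084
blue [577.7  42.1 167.5] [577.4  41.8 166.3] 44.82599951362104 161.02877948978545
green [655.6  56.  167.5] [655.6  55.8 166.3] 45.462484064892834 38.68030445311484
yellow [664.1  42.3 167.5] [664.3  42.  166.1] 46.49314748162299 18.55268895958238
ptr [630.7  59.6 172. ] [630.8  59.7 172.7] 33.80354701621897 71.58542087951089
```

View pics/w1c.png

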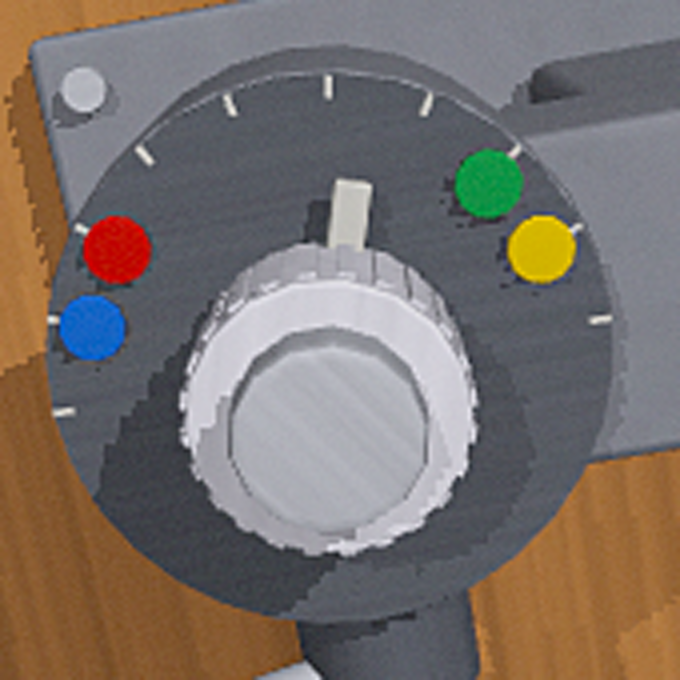

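The ticks show the pointer nearer to 72–75°, between the 60° and 80° rests. All four pips match "2–4 rests" only if it starts at 80°. I'll turn it by eye, release, and verify. Descending now.

Request:
play_rows([
  [[0,0,-40],[0,0,0],85],
  [[0,0,-80],[0,0,0],85],
  [[0,0,-110],[0,0,0],85],
  [[0,0,-122],[0,0,0],85],
  [[0,0,-122],[0,0,0],85],
  [[0,0,-122],[0,0,0],85],
])

```text
clock: 2.4
position: [620.0, 29.7, 196.5]
tool_rot: [-180.0, -0.1, -9.6]
ft_force: [0.1, 0.4, 0.5]
finger_gap: 0.998
```

```bash
python3 - <<'E'
from bench import monitor,get_image
from h import *
im=get_image("wrist");pickle.dump(im,open("w2.pkl","wb"))
cv2.imwrite("pics/w2.png",im["pixels"][:,:,::-1])
s=monitor.read_state();print(s['position'],s['tool_rot'],s['ft_force'],s['joint_positions'],s['clock'])
E
```

```text
[620.26828548  29.56751423 196.99500286] [-1.79960340e+02 -1.17390208e-01 -9.60292571e+00] [1.00450934 0.63142564 0.32688377] [-22.03941343  31.6836815   21.1311159  109.41432576 -16.54417038
  41.73041044  -0.96110773] 2.45
```

View pics/w2.png

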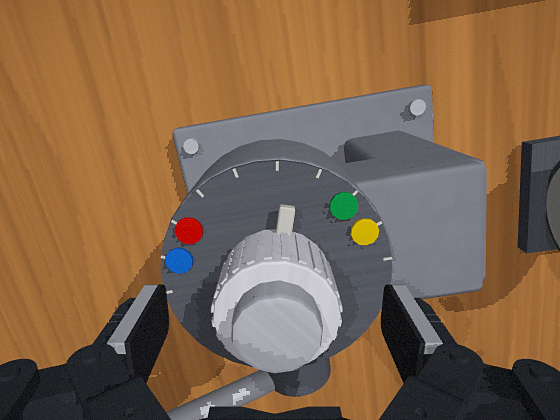

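The collar, centred at u≈277, lies between the finger faces at u≈165 and 385. The pointer tip (286,207) is between the 60° and 80° ticks. I'll lower to z≈186, shift y slightly, and close.

Request:
play_rows([
  [[0,-2.7,-10.5],[0,0,0],85],
  [[0,-2.7,-10.5],[0,0,0],85],
  [[0,-2.7,-10.5],[0,0,0],48],
  [[0,-2.7,-10.5],[0,0,0],48],
  [[0,-2.7,-10.5],[0,0,0],48],
  [[0,-2.7,-10.5],[0,0,0],48],
  [[0,-2.7,-10.5],[0,0,0],48],
  [[0,-2.7,-10.5],[0,0,0],48],
], squeeze=40)

```text
clock: 3.25
position: [620.2, 26.3, 185.7]
tool_rot: [-180.0, -0.1, -9.6]
ft_force: [1.6, 0.3, 5.9]
finger_gap: 0.575
```

```bash
python3 - <<'E'
from bench import monitor,get_image
from h import *
im=get_image("wrist");pickle.dump(im,open("w3.pkl","wb"))
cv2.imwrite("pics/w3.png",im["pixels"][:,:,::-1])
s=monitor.read_state();print(s['position'],s['tool_rot'],s['ft_force'],s['torque'],s['finger_gap']*85.4,s['clock'])
E
```

```text
[620.22345577  26.32264262 185.66669757] [-1.79984126e+02 -1.03258742e-01 -9.63356842e+00] [ 2.13649999 -0.36916992  5.64478942] [-0.1011729  -0.23498234 -0.02042883] 49.01878569021837 3.3
```

View pics/w3.png

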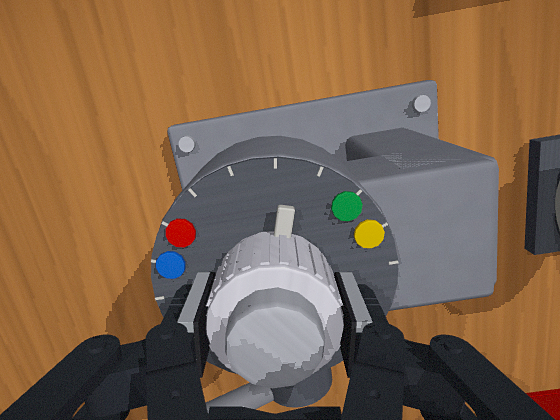

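The grip is on at an opening of 49 mm, with low forces. Turning +60°.

Request:
play_rows([
  [[0,0,0],[0,0,0.14],45],
  [[0,0,0],[0,0,0.28],45],
  [[0,0,0],[0,0,0.42],45],
  [[0,0,0],[0,0,0.56],45],
  [[0,0,0],[0,0,0.7],45],
  [[0,0,0],[0,0,0.84],45],
  [[0,0,0],[0,0,0.98],45],
  [[0,0,0],[0,0,1.05],45],
])

```text
clock: 4.1
position: [620.1, 26.3, 185.7]
tool_rot: [179.9, -0.1, 50.8]
ft_force: [-0.0, 0.5, 5.3]
finger_gap: 0.571
```

```bash
python3 - <<'E'
from bench import monitor,get_image
from h import *
im=get_image("wrist");pickle.dump(im,open("w4.pkl","wb"))
cv2.imwrite("pics/w4.png",im["pixels"][:,:,::-1])
s=monitor.read_state();print(s['position'],s['tool_rot'],s['ft_force'],s['torque'],s['finger_gap']*85.4,s['clock'],s['joint_positions'])
E
```

```text
[620.07050826  26.30407498 185.67107162] [ 1.79934063e+02 -7.06023983e-02  5.09654684e+01] [ 0.0528113  -1.04048736  4.78049335] [-0.01057899 -0.17682933  0.12514228] 48.85464138096475 4.15 [ -9.57949199  31.10149586   2.82939496 109.16926981  -2.2904333
  39.6860127   45.56967425]
```

View pics/w4.png

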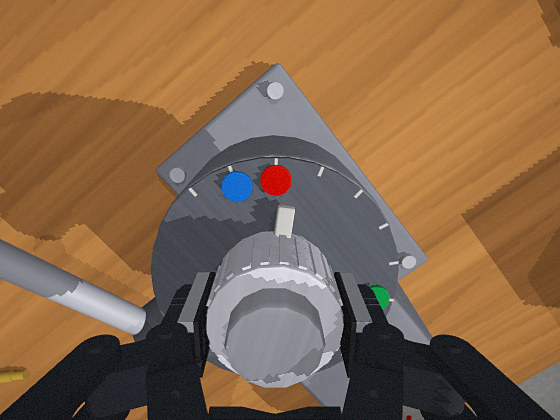

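The pointer moved with the grip. Its tip (287,207) is still about 7° clockwise of the red pip (276,180). I'll add 7°.

Request:
play_rows([
  [[0,0,0],[0,0,0.12],45],
  [[0,0,0],[0,0,0.12],45],
  [[0,0,0],[0,0,0.12],45],
])

```text
clock: 4.45
position: [620.0, 26.3, 185.7]
tool_rot: [179.9, -0.1, 57.4]
ft_force: [0.8, -1.2, 5.1]
finger_gap: 0.571
```

```bash
python3 - <<'E'
from bench import monitor,get_image
from h import *
im=get_image("wrist");pickle.dump(im,open("w5.pkl","wb"))
crop(im,140,120,280,200,2.8,"pics/w5.png")
s=monitor.read_state();print(s['tool_rot'],s['ft_force'],s['torque'],s['clock'])
E
```

```text
[ 1.79928626e+02 -5.54527513e-02  5.74000603e+01] [-0.03236064  0.07198036  6.14690061] [ 0.06039407 -0.16735228 -0.00444962] 4.5
```

View pics/w5.png

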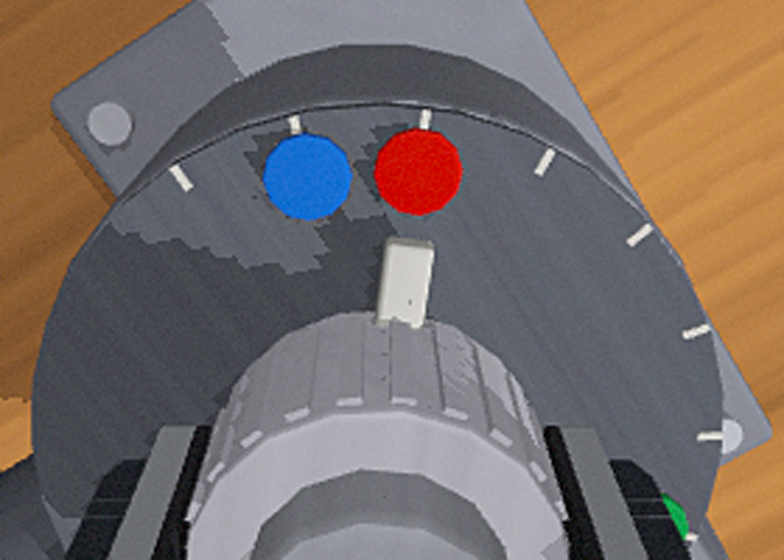

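The pointer (410,245) is in line with the red pip (418,170) and its tick (426,120), and the twist is about 0. Releasing and rising.

Request:
play_rows([
  [[0,0,0],[0,0,0],85],
  [[0,0,0],[0,0,0],85],
  [[0,0,0],[0,0,0],85],
  [[0,0,0],[0,0,0],85],
  [[0,0,40],[0,0,0],85],
  [[0,0,80],[0,0,0],85],
  [[0,0,120],[0,0,0],85],
  [[0,0,120],[0,0,0],85],
])

```text
clock: 5.3
position: [621.7, 26.5, 310.5]
tool_rot: [179.6, -0.3, 57.4]
ft_force: [-0.1, -1.2, -0.3]
finger_gap: 0.997
```

```bash
python3 - <<'E'
from bench import monitor,get_image
from h import *
im=get_image("wrist");pickle.dump(im,open("w6.pkl","wb"))
crop(im,190,100,180,170,4,"pics/w6.png")
T=get_image("top");crop(T,225,135,80,120,5,"pics/top6.png")
s=monitor.read_state();print(s['position'],s['tool_rot'],s['ft_force'],s['torque'],s['finger_gap'],s['clock'])
E
```

```text
[619.57502816  26.52555373 305.7574378 ] [ 1.79920776e+02 -6.65717043e-02  5.74124803e+01] [-0.72146258 -0.02645186 -0.65112063] [ 0.03789531 -0.03696254 -0.04359518] 0.9929888270833613 5.4
```

View pics/w6.png

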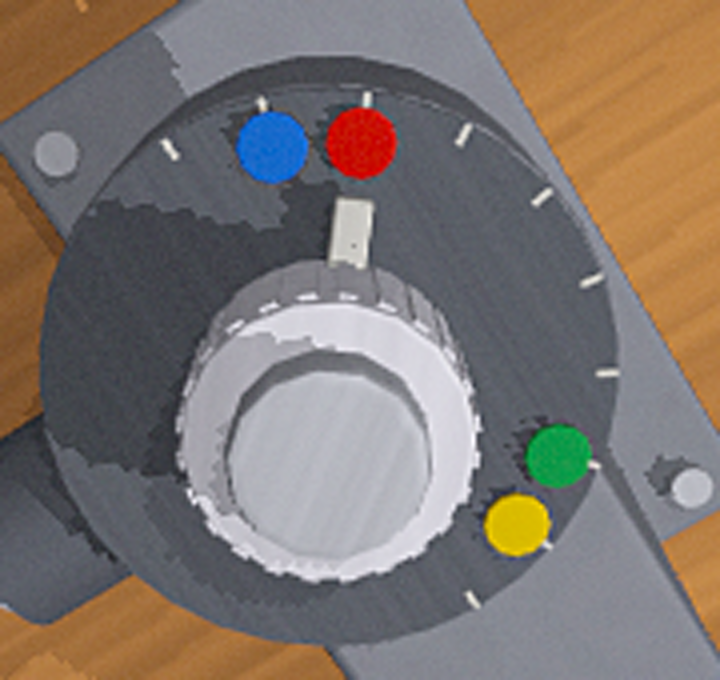

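View pics/top6.png

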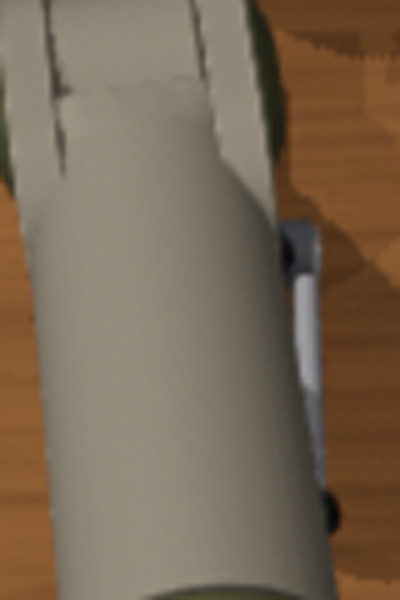

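The pointer has clicked in: tip (352,200), red pip (362,143), tick (367,100) all lie on one radius. The arm blocks the top view. Next I'll go above the knob with the jaws shut.

Request:
play_rows([
  [[-40,-20,0],[0,0,0.14],0],
  [[-80,-40,0],[0,0,0.28],0],
  [[-120,-60,-20],[0,0,0.42],0],
  [[-160,-79,-45],[0,0,0.57],0],
  [[-160,-79,-45],[0,0,0.57],0],
  [[-160,-79,-45],[0,0,0.57],0],
  [[-160,-79,-45],[0,0,0.57],0],
])

```text
clock: 6.1
position: [460.5, -52.2, 259.8]
tool_rot: [180.0, -0.0, 90.0]
ft_force: [0.6, -0.4, 0.2]
finger_gap: -0.001
```

```bash
python3 - <<'E'
from bench import monitor,get_image
from h import *
im=get_image("scene");pickle.dump(im,open("s7.pkl","wb"))
crop(im,180,100,160,160,3.7,"pics/s7.png")
cv2.imwrite("pics/w7.png",get_image("wrist")["pixels"][:,:,::-1])
s=monitor.read_state();print(s['position'],s['tool_rot'],s['ft_force'],s['finger_gap'],s['clock'],s['joint_positions'])
E
```

```text
[460.72479758 -51.88994809 260.02389876] [ 1.79955462e+02 -1.40531809e-02  9.00882584e+01] [ 0.18909817 -0.151132    0.57722019] -0.0002578596504639684 6.2 [  4.10560812  15.47051893  -5.86617789 123.61120446   2.36311948
  40.9746725   86.75545414]
```

View pics/s7.png

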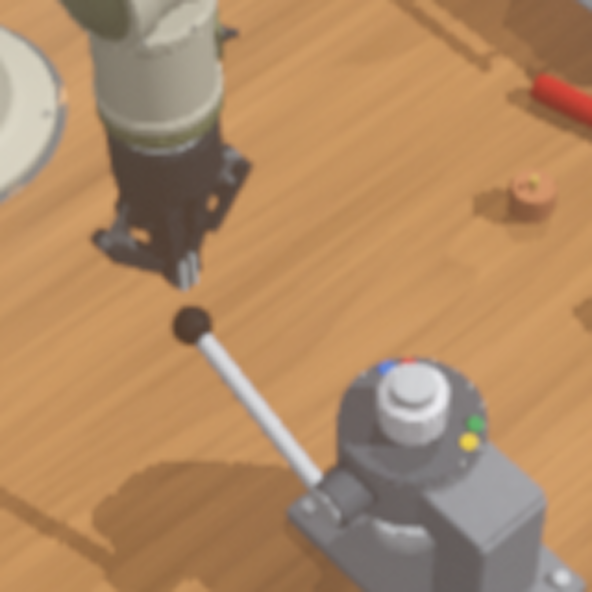

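View pics/w7.png

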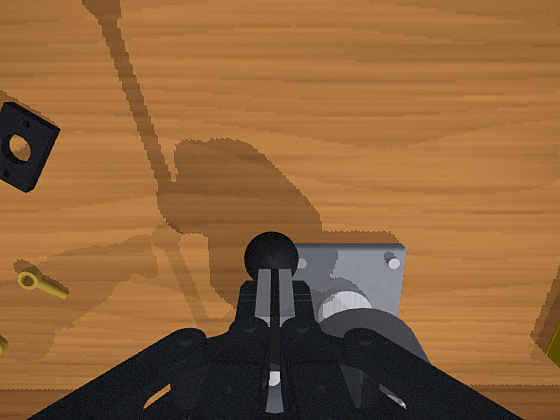

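The shut fingertips are just above the knob, at scene crop (190,285) against the knob at (192,325). In the wrist view the knob (271,258) is centred under the tips. Now I'll push down along the arc.

Request:
play_rows([
  [[4,-1,-20],[0,0,0],0],
  [[4,-1,-29],[0,0,0],0],
  [[1,-1,-39],[0,0,0],0],
  [[-4,-1,-54],[0,0,0],0],
  [[-7,-1,-69],[0,0,0],0],
  [[-9,-1,-84],[0,0,0],0],
  [[-9,-1,-99],[0,0,0],0],
  [[-9,-1,-109],[0,0,0],0],
])

```text
clock: 7.0
position: [449.8, -53.3, 150.0]
tool_rot: [-179.9, 0.0, 90.1]
ft_force: [-1.1, -0.7, 1.6]
finger_gap: -0.002
```

```bash
python3 - <<'E'
from bench import monitor,get_image
from h import *
im=get_image("scene")
crop(im,180,100,160,160,3.7,"pics/s8.png")
s=monitor.read_state();print(s['position'],s['tool_rot'],s['ft_force'],s['finger_gap'],s['clock'])
E
```

```text
[449.75658825 -53.2842479  149.13203217] [-1.79877599e+02 -5.41115645e-03  9.00917521e+01] [ 0.21783417 -0.21725768 -1.28016954] 0.0015587851703269158 7.05
```

View pics/s8.png

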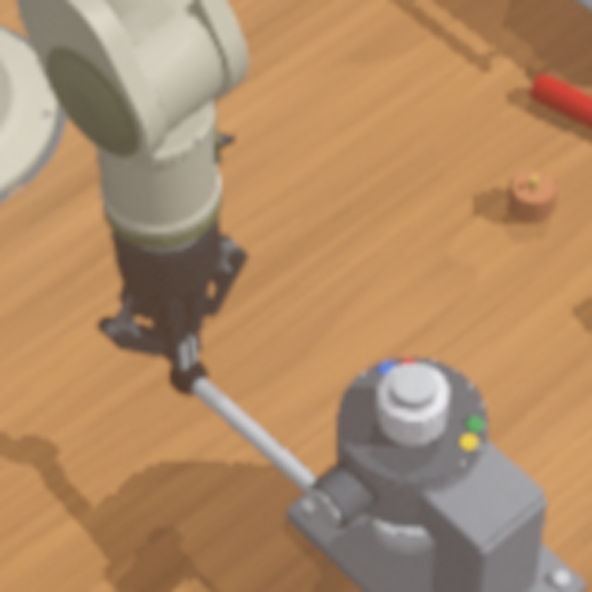

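The knob is following the tips at (187,375). Continuing down.

Request:
play_rows([
  [[2,0,-10],[0,0,0],0],
  [[5,0,-25],[0,0,0],0],
  [[9,0,-40],[0,0,0],0],
  [[15,0,-55],[0,0,0],0],
  [[20,0,-65],[0,0,0],0],
  [[24,0,-72],[0,0,0],0],
  [[27,0,-77],[0,0,0],0],
  [[28,0,-79],[0,0,0],0],
])

```text
clock: 7.85
position: [478.9, -53.5, 71.8]
tool_rot: [180.0, -0.0, 90.1]
ft_force: [-0.6, 0.2, 2.2]
finger_gap: 0.001
```

```bash
python3 - <<'E'
from bench import monitor,get_image
s=monitor.read_state();print(s['position'],s['tool_rot'],s['ft_force'],s['finger_gap'],s['clock'])
E
```

```text
[478.93297884 -53.46189247  71.75345524] [ 1.79976993e+02 -2.31176696e-03  9.00777235e+01] [-0.56690102  0.23733521  2.1708133 ] 0.0011311278376779843 7.85
```

Not at the stop yet. I'll go down in small steps until the force rises.

Request:
play_rows([
  [[1,0,-2],[0,0,0],0],
  [[2,0,-4],[0,0,0],0],
  [[2,0,-5],[0,0,0],0],
  [[2,0,-5],[0,0,0],0],
])

```text
clock: 8.25
position: [481.3, -53.5, 67.2]
tool_rot: [179.9, -0.0, 90.1]
ft_force: [1.8, -0.0, 1.3]
finger_gap: -0.001
```

Request:
play_rows([
  [[0,0,-1],[0,0,0],0],
  [[1,0,-2],[0,0,0],0],
  [[1,0,-2],[0,0,0],0],
])

```text
clock: 8.55
position: [481.5, -53.6, 66.4]
tool_rot: [179.9, 0.0, 90.1]
ft_force: [-3.1, 0.7, 26.7]
finger_gap: 0.001
```

```bash
python3 - <<'E'
from bench import monitor,get_image
from h import *
im=get_image("scene")
crop(im,180,140,160,160,3.7,"pics/s9.png")
E
```

```text
(no output)
```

View pics/s9.png

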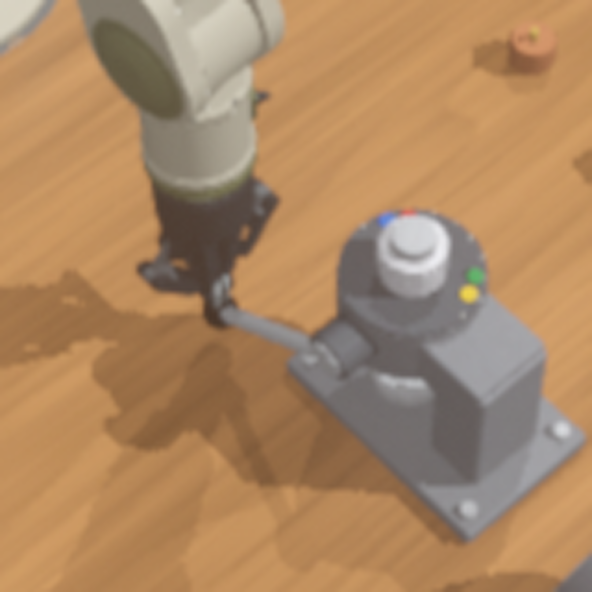

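The force jumped to 27 N at z=66.4, against an expected stop of about 67, so the lever is on its stop. Taking the hand away upwards and towards −x.

Request:
play_rows([
  [[0,0,10],[0,0,0],0],
  [[0,0,40],[0,0,0],0],
  [[0,0,80],[0,0,0],0],
  [[0,-40,120],[0,0,0],0],
  [[0,-85,150],[0,0,0],0],
  [[0,-130,180],[0,0,0],0],
  [[0,-170,200],[0,0,0],0],
  [[0,-210,220],[0,0,0],0],
])

```text
clock: 9.4
position: [480.6, -261.6, 284.8]
tool_rot: [180.0, 0.0, 90.1]
ft_force: [1.8, -0.8, -0.4]
finger_gap: 0.001
```

```bash
python3 - <<'E'
from bench import monitor,get_image
from h import *
T=get_image("top");S=get_image("scene");pickle.dump({"top":T,"scene":S},open("d10.pkl","wb"))
crop(T,225,135,80,120,5,"pics/t10.png")
cv2.imwrite("pics/t10f.png",T["pixels"][:,:,::-1])
crop(S,220,170,120,110,5,"pics/s10.png")
s=monitor.read_state();print(s['position'],s['ft_force'],s['clock'])
E
```

```text
[ 480.95768215 -267.03864957  286.11593459] [-0.93748615  0.43036718  0.1139085 ] 9.5
```

View pics/t10.png

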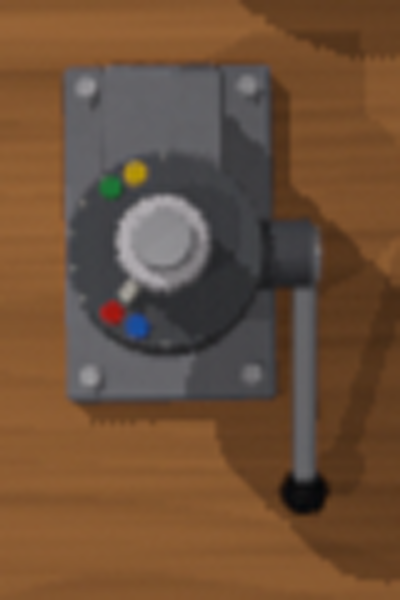

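View pics/s10.png

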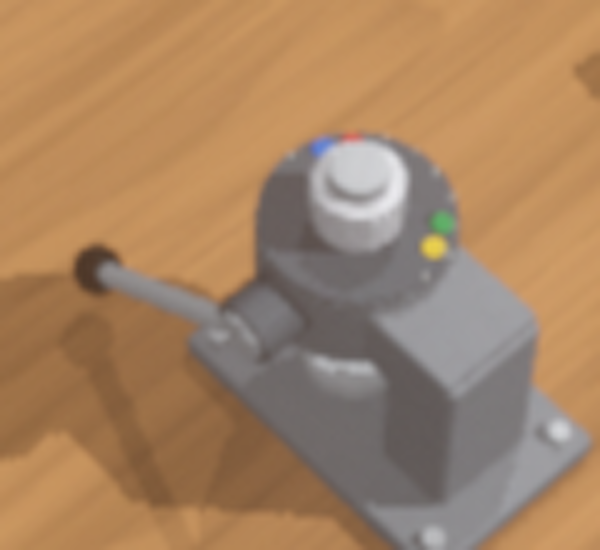

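View pics/t10f.png

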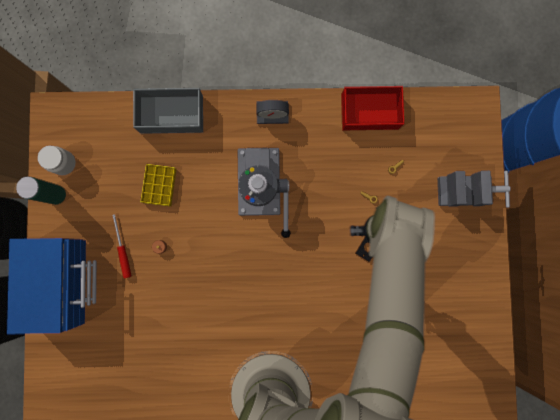

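Top crop: pointer tip (124,299) points at red (112,313), knob at (303,491). Scene crop: knob at (97,269). I'll check both numerically.

```bash
python3 - <<'E'
from h import *
np.set_printoptions(precision=1,suppress=True)
d=pickle.load(open("d10.pkl","rb")); T,S=d["top"],d["scene"]
t=lambda u,v:((u+.5)/5-.5+225,(v+.5)/5-.5+135)
s=lambda u,v:((u+.5)/5-.5+220,(v+.5)/5-.5+170)
k=tri([T,S],[t(303,491),s(97,269)]);print(k,np.degrees(np.arctan2(k[2]-135,620-k[0])))
for a,z in (((124,299),172),((112,313),167.5)):
    p=bp(T,*t(*a),z=z);print(p,np.degrees(np.arctan2(p[1]-26.5,p[0]-620.2)))
E
```

```text
[485.7 -53.   36.8] -36.161100221381474
[590.6  49.4 172. ] 142.19668532837014
[583.4  56.4 167.5] 140.92246779254486
```

Both agree: the lever is at −36° (its stop) and the pointer is on the red pip. Handing in.

```bash
python3 -c "
from bench import arm
print(arm.close_job())"
```

```text
the job is handed in; nothing more can be done
None
```

The press is set up. The collar pointer has clicked in at the red pip, the lever is down on its stop, and the job was handed in at about 9.5 s with the gripper clear of everything.

- **Collar:** I gripped it, turned it anticlockwise about 67° and let go. The last top view has the pointer at about 142° and the red pip at about 141°. The wrist picture taken after release, before the lever was pressed, also shows the pointer in line with the pip and its tick mark.
- **Lever:** I pushed the knob down with the shut fingertips until the force jumped to 27 N at the stop, then withdrew. Afterwards the knob measured 37 mm above the shelf and 36° below level, which matches the stop.
- **Other things on the shelf:** those visible in the last top view look where they were. The arm partly hid the spacer and fully hid the bowl in that view. The arm did not go low near either of them.

**Disagreement:** the pointer first appeared at about 72–76°, between the 60° and 80° rests. The pips fit the "2 to 4 rests" rule only from 80°, so I turned by what the pictures showed instead of a fixed 60°.

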